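Stack the keyed stone trays on their foot

TASK

Tidy the sorting bench: put the tray of blue stones on the wooden stack foot and then the tray of amber stones on top of it, each turned so that the notch under its end drops over the red key below and it sits fully down and level. Keep the trays level so that no stones spill, set them down gently rather than dropping them, and leave the other things on the bench where they are.

Things in the scene. Friction and masses are not known exactly. Their poses are not given: they have to be found in the camera images.
- foot: Stack foot: dark wooden block 170 x 96 x 14 mm screwed to the bench, with an aluminium plinth whose rim, like a tray's, rises to 24 mm. Origin: centre of the underside, on the bench; x along its length towards its red key, z up. A seated tray's centre is 38.5 mm above this origin, its x along the foot's x. A tray put on the wrong way round rides on the key and sits tilted.
- foot_key (a point): Red key of the foot, 12 mm wide, 9 mm high. Point: 65 mm from the foot's centre along its +x, 15.5 mm above the bench; the notch point of a tray seated on the foot coincides with it.
- blue_tray_center (a point): Centre, half-way up (23 mm), of the open aluminium tray with blue stones on a dark blue pad. Loose, about 0.26 kg, 130 mm long (x) x 60 wide (y) x 46 high; the two long outer sides are flat and parallel up to 36 mm: grip across the 60 mm there. x runs along the tray to its notch and key end, z up. Both trays are alike but for the stones.
- blue_tray_notch (a point): Notch of the blue tray, 18 mm wide, in the wall of its +x end at the underside, below the tray's own red key. Point: middle of the end's outside, 65 mm from the centre along x, 23 mm below it. The underside is hollow, 8.5 mm deep inside 4 mm walls; it drops over the rim below with 2.5 mm play all round until the tray's floor rests on that rim.
- blue_tray_key (a point): Red key on top of the blue tray's +x end, 12 mm wide, 9 high, sticking out 5 mm past the end wall (seen from above it marks the notch end). Point: 65 mm from the centre along x, 14.5 above it; the notch point of a tray seated on top coincides with it, that tray's centre lies 37.5 mm above this tray's. Rim: 10 mm high above a shoulder at 36 mm.
- amber_tray_center (a point): Centre, half-way up (23 mm), of the open aluminium tray with amber (orange) stones on a brown pad. Loose, about 0.26 kg, 130 mm long (x) x 60 wide (y) x 46 high; the two long outer sides are flat and parallel up to 36 mm: grip across the 60 mm there. x runs along the tray to its notch and key end, z up. Both trays are alike but for the stones.
- amber_tray_notch (a point): Notch of the amber tray, 18 mm wide, in the wall of its +x end at the underside, below the tray's own red key. Point: middle of the end's outside, 65 mm from the centre along x, 23 mm below it. The underside is hollow, 8.5 mm deep inside 4 mm walls; it drops over the rim below with 2.5 mm play all round until the tray's floor rests on that rim.
- amber_tray_key (a point): Red key on top of the amber tray's +x end, 12 mm wide, 9 high, sticking out 5 mm past the end wall (seen from above it marks the notch end). Point: 65 mm from the centre along x, 14.5 above it; the notch point of a tray seated on top coincides with it, that tray's centre lies 37.5 mm above this tray's. Rim: 10 mm high above a shoulder at 36 mm.
- blue_tray: Middle of the blue tray's underside: 23 mm below its centre point, with the same axes.
- amber_tray: Middle of the amber tray's underside: 23 mm below its centre point, with the same axes.
- tin: Round aluminium tin with clear and pink stones, 70 mm across, 26 mm high, loose; bystander. Origin: centre of its underside.
- tweezers: Steel tweezers, 165 mm long, about 15 mm wide, 11 mm high, lying flat, loose; bystander. Origin: on the bench under the middle, x along the length.
- gem_case: Flat black display case with six blue gems, 110 x 85 x 36 mm over the gems, loose; bystander. Origin: centre of its underside.
There are look-alikes about, which are no part of the job. What is shaped like the amber_tray but green or pink is not meant.

How it is judged:
By the outcome, as a careful person would: the job done as asked, in the order asked, and still so for the second after the job is handed in, with the robot touching nothing.
It also fails if it takes over 61 s, if anything falls off the work surface, if the arm or the gripper's body presses on something with over 40 N, if the wrist force passes 120 N, or if a joint passes its speed limit or range.

ROBOT

A 6-joint arm with a two-finger parallel gripper is mounted at the origin on the work surface. World frame = base frame: x ahead of the robot, y to its left, z up, the work surface at z = 0. Lengths are in mm, angles in rad, forces in N, time in s.
With the tool pointing down it reaches from about 275 to 750 mm from the base axis. Payload 10.2 kg.
Tool frame: the origin (TCP) lies on the centre line of the jaws, within the pads' length; the fingertips stand 22 mm ahead of it and the grasp point (between the pads) lies 3 mm ahead of it; z points along the fingers, y is the line along which they close (so a half turn about z gives the same grasp; the last joint's range is limited). The gripper opens to 88 mm and grips with 3 to 60 N. Pads are 18 mm wide; open, the fingers measure 123 mm over their backs; the gripper's body (75 mm by 187 mm) begins 45 mm behind the grasp point.
Start: joints at [0.927, 0.313, 1.498, -0, 1.331, -0.223], TCP at [214.471, 479.201, 222.12] pointing down, gripper open.
Joint ranges: [-2.94, 2.94], [-0.97, 2.17], [0.19, 2.56], [-1.23, 4.37], [0.02, 3.11], [-2.88, 2.88]. Speed limits (rad/s): [2.39, 2.39, 3.01, 3.14, 3.14, 3.14].

INTERFACE

Orientations are given as a rotation vector (axis times angle).
In Python, from cell import sensors, capture, close_job, nets gives the robot as it stands. The module is installed in compiled form; this text tells all that it offers.
- The arm moves only by the tool apply_moves, never from a script. Its argument "targets" is a list of rows, each a list of 5 numbers: the shift along the tool's x, y, z as a fraction of full scale, then the turn about the tool's z as a fraction of full scale, then the opening, from 0 (shut) to 1 (fully open). A call has 1 to 5 rows; each row shifts and turns the commanded pose from where the row before left it, along the tool's axes as they then stand; what a row does not reach is not made up. Full scale, the value 1, is 0.25 m for a shift and 60 degrees for a turn. A row lasts 1/10 s, in which the tool goes at most 50 mm and 8.59 degrees, less where a joint would pass 70% of its speed; a pose out of reach is approached as far as the arm can. A call with a number of a shift or a turn outside -1 to 1 is refused whole. A call with a gripper value outside its range is refused whole. The fingers move at their own pace and stop on an object; the grip force is fixed at half the most. Time passes only in rows, so rows that do not move let the fingers close. It gives the time, the measured TCP pose, the force, the opening and the grip force at its end, in the units of the state.
- sensors.observe(): the state, without advancing time (a new reading comes with each control period).
- capture(name): name is "scene" or "top" or "wrist"; returns a dict with "image" (420x560x3 uint8, red, green, blue), "range_z" (420x560 float32, mm along the optical axis (not along the pixel's ray), 0 where there is no reading), "K" (3x3 intrinsics, pixels), "rvec" (rotation vector, rad) and "tvec" (3), from world to camera coordinates, as OpenCV has them; the wrist camera has in their place "T_tool_cam" (4x4, takes a point from camera to tool coordinates, whose origin is the TCP and whose axes are the flange's). Camera axes: x right, y down, z forward; pixel columns grow to the right and rows downward; lengths in mm; the calibration is good to about 2 mm. The wrist camera is an equidistant fisheye: a pixel r from the principal point sees the ray r / f radians off the axis. A picture is of the moment at which its call begins: read the wrist's pose just before it.
- close_job(): hands the job in; it is judged then, once.
Trained networks look in the newest picture that a camera, given by its name, has taken for a name from the list of things; names that differ only in an ending like _2 or _b are one class to them, and where a whole thing is asked for, a point or a joint stands for the part that bears it (a point fixed in the world has none). Each returns a list of dicts, best first, with "conf" (0 to 1); they miss things now and then, are a little off and sometimes report something else, mostly with a low value. They report only what shows in the picture. A call takes as long as a camera call. They do not tell look-alikes from the thing itself.
- nets.spot_in(label, camera): "extent" ([left, top, right, bottom] in pixels, round what is visible of it).
- nets.trace(label, camera): "pixels" (420x560 bool, what is visible of it) and "extent" ([left, top, right, bottom] in pixels, round what is visible of it).
- nets.tip_of(label, camera): "centre" ([column, row] in pixels: a listed point, or the origin of a listed thing).
The state is a dict: "t": time; "q": joint angles; "dq": joint speeds; "joint_efforts": joint torques, N m; "ee_pos": TCP position; "ee_rot": TCP orientation; "force": force on the tool from outside, world axes, zero at the start; "ft_torque": the same for the moment, N m; "width": finger opening in mm; "grip_force": force on a finger pad.
Only numpy, scipy, OpenCV 4.12 (cv2) and the standard library are available. Lean on these libraries where they do the work, as an engineer would, in place of code of your own. Each camera call takes 0.05 s, during which the arm holds its last target. There are 200 camera calls.

## Working session

There is one attempt and no reset: what is moved stays moved. The work goes in short steps, Python scripts to look and compute and a tool call to move; the robot and the scene stay as the last step left them, time stands still between calls to the robot, and variables do not carry over. Pictures are saved under pics/ and viewed, at most 10 in all, crops included, and the job is handed in when it is done.

Besides the shell and the picture viewer there is one more tool, called as a command line: name --pt "numbers of a row" for each row, then --argument value for the rest. apply_moves: Moves the arm, as the interface text tells. Its arguments: {"type":"object","properties":{"targets":{"type":"array","items":{"type":"array","items":{"type":"number"}}}},"required":["targets"]}

```bash
mkdir -p pics; cat > h.py <<'E'
import numpy as np, cv2
from cell import sensors, capture, close_job, nets
from scipy.spatial.transform import Rotation as R
def cloud(c):
    z=c["range_z"].astype(float);K=c["K"];h,w=z.shape
    u,v=np.meshgrid(np.arange(w),np.arange(h))
    P=np.stack([(u-K[0,2])/K[0,0]*z,(v-K[1,2])/K[1,1]*z,z],-1)
    M=R.from_rotvec(np.ravel(c["rvec"])).as_matrix()
    W=(P-np.ravel(c["tvec"]))@M
    W[z<=0]=np.nan
    return W
def save(c,n): cv2.imwrite("pics/"+n,c["image"][:,:,::-1])
E
python3 - <<'E'
from h import *
np.set_printoptions(precision=1,suppress=True)
s=sensors.observe();print(s["t"],s["ee_pos"],s["ee_rot"],s["width"])
for n in["top","scene"]:
    c=capture(n);save(c,n+"0.png");W=cloud(c)
    for l in["foot","foot_key","blue_tray_center","blue_tray_key","amber_tray_center","amber_tray_key","tin","tweezers","gem_case"]:
        for d in nets.tip_of(l,n)[:4]:
            u,v=np.round(d["centre"]).astype(int)
            print(n,l,round(d["conf"],2),u,v,W[np.clip(v,0,419),np.clip(u,0,559)])
E
```

```text
0.0 [214.3 479.  221.6] [-0.7 -3.1  0. ] 88.07302517063145
top foot 0.6 295 190 [599.6 -30.2  24.8]
top foot 0.31 190 251 [449.3 224.   28.2]
top foot_key 0.56 299 164 [667.1 -40.9  14.9]
top blue_tray_center 0.8 191 249 [454.2 222.8  21.4]
top blue_tray_key 0.62 198 225 [514.3 210.5   0. ]
top amber_tray_center 0.97 401 245 [ 464.4 -289.4   27.6]
top amber_tray_center 0.81 283 95 [842.5  -0.5  22.6]
top amber_tray_center 0.76 344 306 [ 317.8 -147.4   27.3]
top amber_tray_center 0.65 373 139 [ 729.1 -225.8   27.9]
top amber_tray_key 0.94 427 230 [ 502.9 -363.8    1.8]
top amber_tray_key 0.93 278 119 [773.7  12.4  42.7]
top amber_tray_key 0.91 424 363 [ 187.7 -331.1   45.6]
top amber_tray_key 0.59 323 292 [351.9 -95.8  37.6]
top tin 0.64 203 136 [738.8 201.    8.2]
top tin 0.44 402 247 [ 459.6 -292.8   24. ]
top tweezers 0.77 274 282 [374.1  21.    8.2]
top tweezers 0.71 426 229 [ 505.6 -362.     0.1]
top gem_case 0.66 374 139 [ 729.  -228.3   28.1]
scene foot 0.81 256 246 [625.2 -40.5  22.5]
scene foot 0.19 352 202 [505.6 201.8  31.8]
scene foot_key 0.97 258 262 [667.7 -37.5  15.5]
scene foot_key 0.37 158 201 [ 481.8 -276.7   45.8]
scene blue_tray_center 0.6 358 186 [447.2 226.4  30.6]
scene blue_tray_key 0.75 352 201 [510.4 200.4  40.1]
scene blue_tray_key 0.21 353 212 [509.5 206.4   0.1]
scene amber_tray_center 0.97 147 150 [nan nan nan]
scene amber_tray_center 0.86 286 325 [856.9  13.9  43.2]
scene amber_tray_center 0.73 156 205 [ 487.9 -282.3   38.3]
scene amber_tray_center 0.38 276 180 [388.3  18.7  11.9]
scene amber_tray_key 0.87 233 164 [350.7 -92.8  42.5]
scene amber_tray_key 0.81 131 212 [ 506.1 -341.3   36.5]
scene amber_tray_key 0.77 281 294 [781.7   8.5  44.9]
scene amber_tray_key 0.71 147 134 [ 204.3 -335.    44.1]
scene tin 0.72 366 287 [752.9 196.3  13. ]
scene tweezers 0.73 276 182 [384.9  18.7   1.8]
scene gem_case 0.61 169 295 [ 757.6 -229.    31. ]
```

View pics/top0.png

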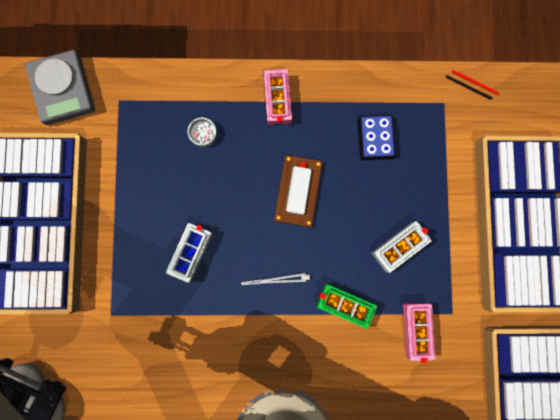

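View pics/scene0.png

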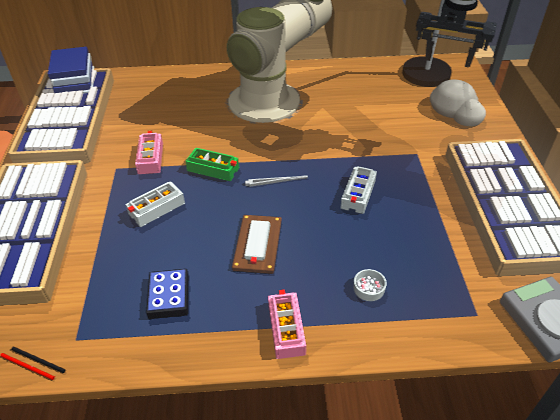

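```bash
cat >> h.py <<'E'
def fit(W,c0,zlo,zhi,r=95):
    m=(W[...,2]>zlo)&(W[...,2]<zhi)&(np.hypot(W[...,0]-c0[0],W[...,1]-c0[1])<r)
    p=W[m][:,:2].astype(np.float32)
    return cv2.minAreaRect(p),len(p)
def redpts(c,W,c0,zlo,zhi,r=100):
    a=c["image"].astype(int);red=(a[...,0]>130)&(a[...,1]<70)&(a[...,2]<70)
    m=red&(W[...,2]>zlo)&(W[...,2]<zhi)&(np.hypot(W[...,0]-c0[0],W[...,1]-c0[1])<r)
    return W[m]
E
python3 - <<'E'
from h import *
np.set_printoptions(precision=1,suppress=True)
for n in["top","scene"]:
    c=capture(n);W=cloud(c)
    for l,c0,zl,zh,r in[("blue",(454,222),25,60,90),("amber",(464,-289),25,60,90),("foot",(600,-33),7,30,110),("footrim",(600,-33),19,30,80)]:
        rp=redpts(c,W,c0,8,60)
        print(n,l,fit(W,c0,zl,zh,r),"red",len(rp),rp.mean(0) if len(rp) else None)
    if n=="top": cv2.imwrite("pics/amb.png",cv2.resize(c["image"][190:380,300:460,::-1],None,fx=3,fy=3,interpolation=2))
s=sensors.observe();print(s["t"])
c=capture("wrist");print(c["K"],c["T_tool_cam"])
E
```

```text
top blue (((447.16064453125, 227.47979736328125), (60.83491134643555, 134.45677185058594), 66.72628784179688), 1079) red 19 [504.9 201.9  43.1]
top amber (((461.2843933105469, -291.8211669921875), (60.54768753051758, 135.283447265625), 36.51006317138672), 1113) red 20 [ 493.1 -334.1   40.8]
top foot (((607.19482421875, -12.631759643554688), (167.6764678955078, 179.15728759765625), 73.73796081542969), 2569) red 30 [665.6 -50.4  19.1]
top footrim (((599.3070068359375, -31.90231704711914), (138.0314178466797, 73.81632995605469), 0.8986427783966064), 816) red 30 [665.6 -50.4  19.1]
scene blue (((452.34527587890625, 227.55654907226562), (60.84642028808594, 140.54348754882812), 67.0561294555664), 848) red 19 [508.4 203.4  45.2]
scene amber (((465.2981262207031, -289.0296630859375), (63.770233154296875, 135.64886474609375), 34.553443908691406), 953) red 25 [ 501.1 -340.2   43.8]
scene foot (((606.603759765625, -32.841880798339844), (193.3443145751953, 160.64002990722656), 15.299160957336426), 2266) red 30 [665.9 -47.8  22.6]
scene footrim (((600.0618896484375, -27.948768615722656), (81.72740173339844, 149.4289093017578), 84.80419158935547), 751) red 30 [665.9 -47.8  22.6]
1.1
[[325.2   0.  276.5]
 [  0.  325.2 210.5]
 [  0.    0.    1. ]] [[   0.    -1.    -0.3   80.2]
 [   1.     0.     0.     0.4]
 [  -0.    -0.3    1.  -163. ]
 [   0.     0.     0.     1. ]]
```

View pics/amb.png

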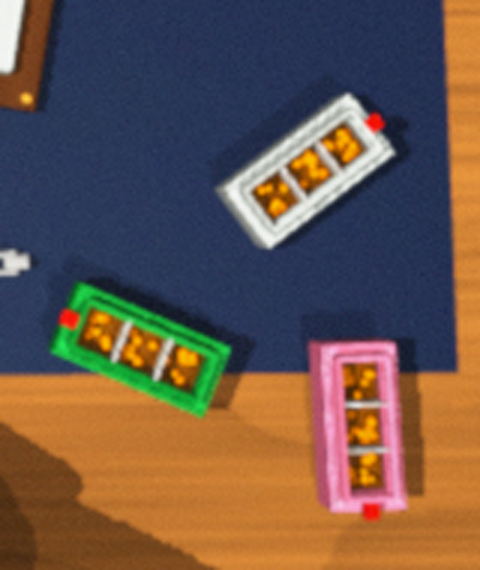

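```bash
cat >> h.py <<'E'
def plan(p,yaw,s=None):
    """fractions (tool axes now) from the measured pose to p, tool x at world yaw deg"""
    s=s or sensors.observe();M=R.from_rotvec(s["ee_rot"]).as_matrix()
    d=M.T@(np.array(p)-s["ee_pos"]);y=np.degrees(np.arctan2(M[1,0],M[0,0]))
    t=-((yaw-y+180)%360-180)
    print("t",round(s["t"],2),"pos",np.round(s["ee_pos"],1),"yaw",round(y,2),"tilt",np.round(M[:,2],4),"w",round(s["width"],1))
    print(" shift frac",np.round(d/250,4),"mm",np.round(d,1),"turn frac",round(t/60,4),"deg",round(t,2))
def wcloud(c,s):
    K=c["K"];z=c["range_z"].astype(float);h,w=z.shape
    u,v=np.meshgrid(np.arange(w),np.arange(h))
    a=(u-K[0,2])/K[0,0];b=(v-K[1,2])/K[1,1];th=np.hypot(a,b)
    k=np.tan(np.minimum(th,1.5))/np.maximum(th,1e-9)
    P=np.stack([a*k*z,b*k*z,z],-1);P[z<=0]=np.nan
    T=c["T_tool_cam"];Q=P@T[:3,:3].T+T[:3,3]
    return Q@R.from_rotvec(s["ee_rot"]).as_matrix().T+s["ee_pos"]
E
python3 - <<'E'
from h import *
plan((448,227,150),156)
E
```

```text
t 1.15 pos [214.5 479.2 222.1] yaw 155.89 tilt [ 0.  0. -1.] w 87.7
 shift frac [-1.2647 -0.5391  0.2885] mm [-316.2 -134.8   72.1] turn frac -0.0019 deg -0.11
```

apply_moves --pt "-0.158 -0.0674 0.036 0 1" --pt "-0.158 -0.0674 0.036 0 1" --pt "-0.158 -0.0674 0.036 0 1" --pt "-0.158 -0.0674 0.036 0 1" --pt "-0.158 -0.0674 0.036 0 1"

```text
t: 1.65
ee_pos: [361.3, 320.3, 177.0]
ee_rot: [0.656, 3.072, 0.001]
force: [-0.1, 0.3, 0.1]
width: 88.2
grip_force: 0.0
```

apply_moves --pt "-0.158 -0.0674 0.036 0 1" --pt "-0.158 -0.0674 0.036 0 1" --pt "-0.158 -0.0674 0.036 0 1" --pt "0 0 0 0 1" --pt "0 0 0 0 1"

```text
t: 2.15
ee_pos: [447.9, 226.7, 149.9]
ee_rot: [-0.658, -3.071, 0.0]
force: [0.1, 0.6, 0.0]
width: 88.0
grip_force: 0.0
```

```bash
python3 - <<'E'
from h import *
np.set_printoptions(precision=1,suppress=True)
s=sensors.observe();c=capture("wrist");save(c,"w1.png");W=wcloud(c,s)
np.savez("w1.npz",W=W,im=c["image"])
for l,c0,zl,zh,r in[("blue",(448,227),34,60,90),("foot",(600,-33),7,30,110),("footrim",(600,-33),19,30,80)]:
    rp=redpts(c,W,c0,8,60)
    print(l,fit(W,c0,zl,zh,r),"red",len(rp),rp.mean(0) if len(rp) else None)
plan((448,227,28),156)
E
```

```text
blue (((449.5216064453125, 227.6775360107422), (60.680686950683594, 134.0208740234375), 66.67007446289062), 5904) red 138 [505.8 203.7  45.3]
foot (((603.1083984375, -1.8737258911132812), (66.48905944824219, 70.25825500488281), 49.93404769897461), 1180) red 0 None
footrim (((596.5101318359375, -29.5261287689209), (33.170806884765625, 50.75802993774414), 78.18287658691406), 328) red 0 None
t 2.2 pos [447.5 227.4 150.2] yaw 155.89 tilt [-0.  0. -1.] w 88.1
 shift frac [-0.  -0.   0.5] mm [ -0.6  -0.2 122.2] turn frac -0.0019 deg -0.11
```

View pics/w1.png

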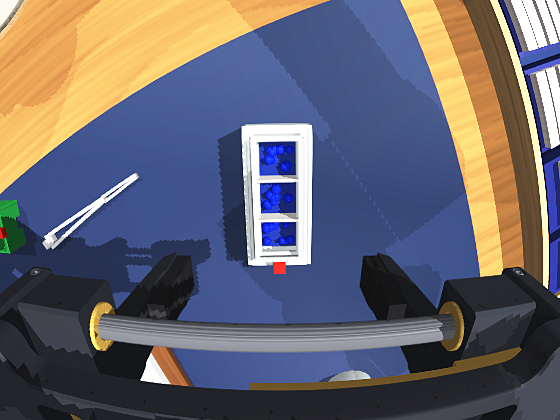

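apply_moves --pt "0.003 0.0045 0.14 -0.013 1" --pt "0 0 0.14 0 1" --pt "0 0 0.12 0 1" --pt "0 0 0.06 0 1" --pt "0 0 0.028 0 1"

```text
t: 2.7
ee_pos: [446.3, 229.4, 27.2]
ee_rot: [-0.632, -3.076, 0.001]
force: [1.1, -0.4, 0.9]
width: 88.4
grip_force: 0.0
```

apply_moves --pt "0 0 0 0 0.5" --pt "0 0 0 0 0" --pt "0 0 0 0 0" --pt "0 0 0 0 0" --pt "0 0 0 0 0"

```text
t: 3.2
ee_pos: [447.8, 228.5, 28.5]
ee_rot: [0.635, 3.076, 0.001]
force: [-0.2, -0.1, 0.4]
width: 50.4
grip_force: 0.0
```

apply_moves --pt "0 0 0 0 0"

```text
t: 3.3
ee_pos: [447.7, 228.4, 28.4]
ee_rot: [0.635, 3.076, 0.0]
force: [1.2, 2.4, 0.7]
width: 42.4
grip_force: 18.5
```

```bash
python3 - <<'E'
from h import *
s=sensors.observe();print(s["width"],s["grip_force"],s["force"],s["ee_pos"])
c=capture("wrist");a=c["image"]
t=capture("scene")["image"][120:270,270:450]
cv2.imwrite("pics/g1.png",np.hstack([a[:,:,::-1],cv2.resize(t[:,:,::-1],(240,420))]))
E
```

```text
42.448920708875505 18.500059889629483 [1.18240918 2.40688105 0.72470357] [447.73189613 228.39403385  28.35893717]
```

View pics/g1.png

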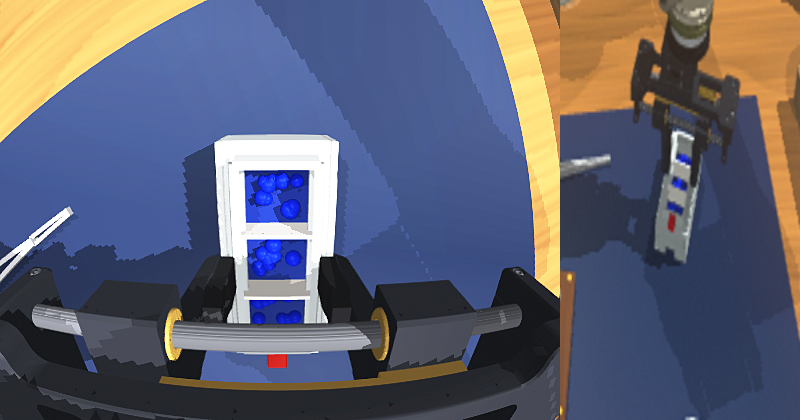

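apply_moves --pt "0 0 0 0 0" --pt "0 0 0 0 0"

```text
t: 3.6
ee_pos: [447.7, 228.4, 28.3]
ee_rot: [0.635, 3.076, 0.0]
force: [-0.5, -0.9, 3.7]
width: 40.7
grip_force: 29.7
```

```bash
python3 - <<'E'
from h import *
np.set_printoptions(precision=1,suppress=True)
s=sensors.observe();print(s["width"],s["grip_force"],s["force"],s["ee_pos"])
c=capture("wrist");W=wcloud(c,s);a=c["image"]
M=R.from_rotvec(s["ee_rot"]).as_matrix();Q=(W-s["ee_pos"])@M
for v in (200,250,270,290,310,330):
    print(v,[(u,*np.round(Q[v,u],0),a[v,u].sum()) for u in range(205,245,6)])
cv2.imwrite("pics/g2.png",cv2.resize(a[130:400,170:390,::-1],None,fx=2.2,fy=2.2))
print(fit(W,(448,227),34,50,90))
E
```

```text
40.681534726082376 29.73236918449402 [-0.5 -0.9  3.7] [447.7 228.4  28.3]
200 [(205, np.float64(25.0), np.float64(-44.0), np.float64(28.0), np.uint64(195)), (211, np.float64(25.0), np.float64(-40.0), np.float64(28.0), np.uint64(202)), (217, np.float64(25.0), np.float64(-36.0), np.float64(26.0), np.uint64(660)), (223, np.float64(35.0), np.float64(-26.0), np.float64(-7.0), np.uint64(692)), (229, np.float64(36.0), np.float64(-23.0), np.float64(-11.0), np.uint64(591)), (235, np.float64(38.0), np.float64(-19.0), np.float64(-18.0), np.uint64(765)), (241, np.float64(35.0), np.float64(-17.0), np.float64(-8.0), np.uint64(765))]
250 [(205, np.float64(-9.0), np.float64(-46.0), np.float64(27.0), np.uint64(203)), (211, np.float64(-9.0), np.float64(-42.0), np.float64(28.0), np.uint64(204)), (217, np.float64(-9.0), np.float64(-38.0), np.float64(27.0), np.uint64(199)), (223, np.float64(8.0), np.float64(-28.0), np.float64(-8.0), np.uint64(731)), (229, np.float64(8.0), np.float64(-25.0), np.float64(-8.0), np.uint64(723)), (235, np.float64(12.0), np.float64(-20.0), np.float64(-17.0), np.uint64(765)), (
[... 1694 characters left out ...]
.float64(-17.0), np.uint64(636))]
330 [(205, np.float64(26.0), np.float64(-18.0), np.float64(-97.0), np.uint64(398)), (211, np.float64(26.0), np.float64(-17.0), np.float64(-97.0), np.uint64(367)), (217, np.float64(26.0), np.float64(-15.0), np.float64(-97.0), np.uint64(330)), (223, np.float64(26.0), np.float64(-14.0), np.float64(-96.0), np.uint64(309)), (229, np.float64(26.0), np.float64(-12.0), np.float64(-97.0), np.uint64(298)), (235, np.float64(26.0), np.float64(-10.0), np.float64(-97.0), np.uint64(292)), (241, np.float64(26.0), np.float64(-9.0), np.float64(-96.0), np.uint64(289))]
(((450.4862976074219, 228.1351318359375), (65.84071350097656, 135.50003051757812), 66.80269622802734), 11943)
```

View pics/g2.png

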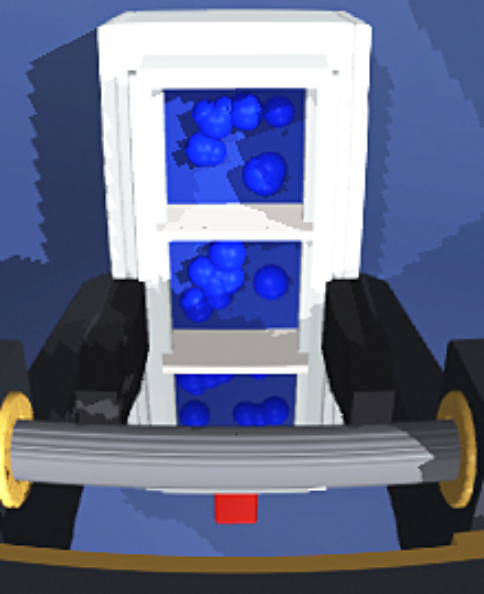

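```bash
python3 - <<'E'
from h import *
d=np.load("w1.npz");W=d["W"];s0=np.array([447.9,226.9,149.9])
s=sensors.observe();print(s["width"],s["grip_force"],s["t"])
y=np.radians(155.89);ex=np.array([np.cos(y),np.sin(y),0]);ey=np.array([np.sin(y),-np.cos(y),0]);ez=np.array([0,0,-1.])
Q=(W-s0)@np.stack([ex,ey,ez],1)
for v in range(250,345,6):
    r=Q[v];
    L=[(u,*np.round(r[u]).astype(int)) for u in range(130,440) if np.isfinite(r[u]).all() and r[u,2]<60]
    if L:
        l=[x for x in L if x[0]<278]; q=[x for x in L if x[0]>278]
        print(v,"L inner",l[-1] if l else 0,l[0] if l else 0,"R",q[0] if q else 0)
E
```

```text
40.93288548461757 29.758807942271233 3.65
256 L inner (190, np.int64(8), np.int64(-44), np.int64(-17)) (165, np.int64(10), np.int64(-56), np.int64(-21)) R (363, np.int64(8), np.int64(45), np.int64(-17))
262 L inner (191, np.int64(4), np.int64(-44), np.int64(-17)) (158, np.int64(10), np.int64(-57), np.int64(-28)) R (362, np.int64(5), np.int64(44), np.int64(-18))
268 L inner (191, np.int64(2), np.int64(-43), np.int64(-19)) (153, np.int64(10), np.int64(-58), np.int64(-35)) R (362, np.int64(1), np.int64(45), np.int64(-18))
274 L inner (192, np.int64(-3), np.int64(-44), np.int64(-16)) (148, np.int64(10), np.int64(-58), np.int64(-40)) R (361, np.int64(-2), np.int64(44), np.int64(-18))
280 L inner (193, np.int64(-6), np.int64(-44), np.int64(-16)) (143, np.int64(10), np.int64(-59), np.int64(-46)) R (360, np.int64(-6), np.int64(44), np.int64(-17))
286 L inner (193, np.int64(-9), np.int64(-44), np.int64(-18)) (136, np.int64(10), np.int64(-59), np.int64(-52)) R (360, np.int64(-8), np.int64(44), np.int64(-20))
292 L inner (191, np.int64(-10), np.int64(-44), np.int64(-23)) (131, np.int64(10), np.
[... 678 characters left out ...]
73)) R (375, np.int64(-10), np.int64(46), np.int64(-45))
322 L inner (205, np.int64(26), np.int64(-19), np.int64(-94)) (130, np.int64(25), np.int64(-40), np.int64(-96)) R (348, np.int64(26), np.int64(20), np.int64(-94))
328 L inner (277, np.int64(25), np.int64(1), np.int64(-95)) (130, np.int64(25), np.int64(-40), np.int64(-98)) R (279, np.int64(26), np.int64(1), np.int64(-96))
334 L inner (277, np.int64(25), np.int64(0), np.int64(-98)) (130, np.int64(23), np.int64(-40), np.int64(-98)) R (279, np.int64(26), np.int64(1), np.int64(-98))
340 L inner (277, np.int64(24), np.int64(0), np.int64(-98)) (130, np.int64(22), np.int64(-40), np.int64(-100)) R (279, np.int64(23), np.int64(1), np.int64(-98))
```

```bash
python3 - <<'E'
from h import *
s=sensors.observe();M=R.from_rotvec(s["ee_rot"]).as_matrix()
for n in("scene","top"):
    c=capture(n);Q=(cloud(c)-s["ee_pos"])@M;a=c["image"].astype(int)
    dark=a.sum(-1)<190
    m=dark&(abs(Q[...,0])<25)&(abs(Q[...,1])<90)&(Q[...,2]<24)&(Q[...,2]>-60)
    q=Q[m]
    for lo in range(-60,24,6):
        k=q[(q[:,2]>=lo)&(q[:,2]<lo+6)]
        l=k[k[:,1]<0];r=k[k[:,1]>0]
        print(n,lo,len(k),[ (np.round(x[:,1].min()),np.round(x[:,1].max())) for x in(l,r) if len(x)])
    if n=="scene":
        cv2.imwrite("pics/g3.png",cv2.resize(c["image"][110:240,300:440,::-1],None,fx=4.5,fy=4.5,interpolation=2))
E
```

```text
scene -60 27 [(np.float64(-35.0), np.float64(-20.0)), (np.float64(22.0), np.float64(37.0))]
scene -54 24 [(np.float64(-35.0), np.float64(-20.0)), (np.float64(22.0), np.float64(38.0))]
scene -48 21 [(np.float64(-35.0), np.float64(-19.0)), (np.float64(24.0), np.float64(35.0))]
scene -42 24 [(np.float64(-35.0), np.float64(-19.0)), (np.float64(22.0), np.float64(35.0))]
scene -36 17 [(np.float64(-32.0), np.float64(-19.0)), (np.float64(25.0), np.float64(33.0))]
scene -30 15 [(np.float64(-30.0), np.float64(-21.0)), (np.float64(23.0), np.float64(34.0))]
scene -24 15 [(np.float64(-31.0), np.float64(-21.0)), (np.float64(23.0), np.float64(32.0))]
scene -18 0 []
scene -12 0 []
scene -6 1 [(np.float64(4.0), np.float64(4.0))]
scene 0 13 [(np.float64(-13.0), np.float64(-8.0)), (np.float64(3.0), np.float64(12.0))]
scene 6 3 [(np.float64(-13.0), np.float64(-11.0)), (np.float64(2.0), np.float64(2.0))]
scene 12 0 []
scene 18 10 [(np.float64(-58.0), np.float64(-42.0)), (np.float64(34.0), np.float64(35.0))]
top -60 0 []
top -54 0 []
top -48 0 []
top -42 0 []
top -36 0 []
top -30 0 []
top -24 0 []
top -18 0 []
top -12 0 []
top -6 0 []
top 0 0 []
top 6 0 []
top 12 0 []
top 18 1 [(np.float64(-85.0), np.float64(-85.0))]
```

View pics/g3.png

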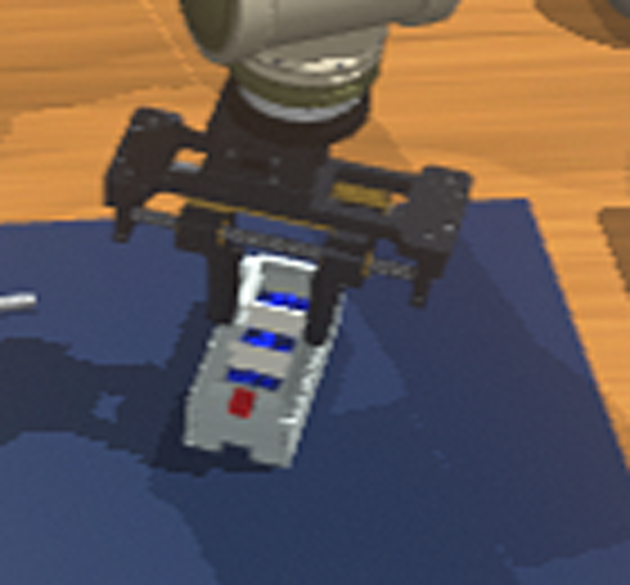

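Both the wrist and the scene depth show the real fingertips ending about 18 mm *behind* the reported TCP, about 40 mm short of the stated length. The jaws are only nipping the top of the rim. I'll reopen and go lower, checking the force on the way.

apply_moves --pt "0 0 0 0 1" --pt "0 0 0 0 1" --pt "0 0 0 0 1" --pt "0 0 0 0 1" --pt "0 0 0.04 0 1"

```text
t: 4.25
ee_pos: [448.3, 228.6, 18.5]
ee_rot: [0.635, 3.075, 0.001]
force: [0.7, 0.8, -0.4]
width: 79.0
grip_force: 0.0
```

apply_moves --pt "0 0 0.04 0 1" --pt "0 0 0.03 0 1" --pt "0 0 0.02 0 1" --pt "0 0 0 0 1"

```text
t: 4.65
ee_pos: [447.2, 228.3, -5.3]
ee_rot: [-0.635, -3.075, 0.001]
force: [0.5, 0.2, 0.4]
width: 88.3
grip_force: 0.0
```

```bash
python3 - <<'E'
from h import *
s=sensors.observe();print(s["t"],s["width"],s["force"],s["ee_pos"])
M=R.from_rotvec(s["ee_rot"]).as_matrix()
c=capture("wrist");W=wcloud(c,s);a=c["image"].astype(int)
# tray fit incl red, in tool coords
Q=(W-s["ee_pos"])@M
m=(W[...,2]>40)&(W[...,2]<50)&(a.sum(-1)>450)&(abs(Q[...,1])<36)
q=Q[m];print(len(q),q.min(0),q.max(0))
rp=redpts(c,W,(448,227),8,60);print("red tool",((rp-s["ee_pos"])@M).mean(0),len(rp))
c=capture("scene");Q=(cloud(c)-s["ee_pos"])@M;a=c["image"].astype(int)
m=(a.sum(-1)<190)&(abs(Q[...,0])<15)&(abs(Q[...,1])>36)&(abs(Q[...,1])<70)
q=Q[m&(Q[...,2]<15)];print("finger low",np.sort(q[:,2])[-8:])
E
```

```text
4.65 88.30764605572666 [0.48552924 0.17045265 0.36913796] [447.19650566 228.27942426  -5.2512878 ]
5859 [-54.23431349 -22.13169619 -53.30078272] [ 57.90222515  23.66006839 -45.16842137]
red tool [nan nan nan] 0
finger low [-3.19083484 -3.05765921 -2.91912298 -2.80553832 -2.79377718 -2.62383382
 -2.45629709 -2.12434904]<stdin>:9: RuntimeWarning: Mean of empty slice.
  ret = um.true_divide(
```

apply_moves --pt "0 0 0.014 0 0.4" --pt "0 0 0 0 0" --pt "0 0 0 0 0" --pt "0 0 0 0 0" --pt "0 0 0 0 0"

```text
t: 5.25
ee_pos: [447.7, 228.4, -7.7]
ee_rot: [0.635, 3.077, 0.0]
force: [-0.3, -0.8, 1.3]
width: 59.8
grip_force: 30.0
```

apply_moves --pt "0 0 0 0 0" --pt "0 0 0 0 0"

```text
t: 5.45
ee_pos: [447.7, 228.4, -7.7]
ee_rot: [0.635, 3.076, 0.0]
force: [0.5, 0.0, 0.4]
width: 59.5
grip_force: 30.0
```

apply_moves --pt "0 0 -0.04 0 0" --pt "0 0 -0.1 0 0" --pt "0 0 -0.12 0 0" --pt "0 0 -0.06 0 0" --pt "0 0 0 0 0"

```text
t: 5.95
ee_pos: [448.6, 228.7, 74.3]
ee_rot: [0.634, 3.073, 0.003]
force: [-0.3, -0.1, -2.7]
width: 59.8
grip_force: 30.0
```

```bash
python3 - <<'E'
from h import *
y=np.radians(165);ey=np.array([np.sin(y),-np.cos(y)])
s=sensors.observe();print(s["width"],s["grip_force"],s["force"])
for sg in(1,-1):
    p=np.array([599.5,-31])+sg*115*ey;print(p);plan((*p,72),165,s)
E
```

```text
59.84311074859531 29.996773106977344 [-0.31201405 -0.05893942 -2.66435339]
[629.26419019  80.08147002]
t 5.95 pos [448.6 228.7  74.3] yaw 156.67 tilt [ 0.0039  0.001  -1.    ] w 59.8
 shift frac [-0.899  -0.2598  0.0115] mm [-224.7  -64.9    2.9] turn frac -0.1388 deg -8.33
[ 569.73580981 -142.08147002]
t 5.95 pos [448.6 228.7  74.3] yaw 156.67 tilt [ 0.0039  0.001  -1.    ] w 59.8
 shift frac [-1.0322 -1.1701  0.0097] mm [-258.1 -292.5    2.4] turn frac -0.1388 deg -8.33
```

apply_moves --pt "-0.05 -0.0144 0 0 0" --pt "-0.1 -0.029 0 0 0" --pt "-0.15 -0.0433 0 0 0" --pt "-0.15 -0.0433 0 0 0" --pt "-0.15 -0.0433 0 0 0"

```text
t: 6.45
ee_pos: [569.1, 127.3, 70.6]
ee_rot: [-0.635, -3.074, 0.001]
force: [0.7, 0.4, -2.5]
width: 59.7
grip_force: 30.0
```

apply_moves --pt "-0.15 -0.0433 0 0 0" --pt "-0.1 -0.029 0 -0.04 0" --pt "-0.05 -0.0144 0 -0.06 0" --pt "0 0 0 -0.04 0" --pt "0 0 0 0 0"

```text
t: 6.95
ee_pos: [628.6, 78.9, 70.2]
ee_rot: [-0.409, -3.112, 0.0]
force: [-0.2, 0.4, -2.0]
width: 59.8
grip_force: 30.0
```

```bash
python3 - <<'E'
from h import *
np.set_printoptions(precision=1,suppress=True)
s=sensors.observe();c=capture("wrist");save(c,"w2.png");W=wcloud(c,s);M=R.from_rotvec(s["ee_rot"]).as_matrix()
np.savez("w2.npz",W=W,im=c["image"],p=s["ee_pos"],M=M)
plan((599.5,-31,72),165,s)
for n,(zl,zh,r) in {"wood":(9,18,115),"rim":(20,30,80)}.items(): print(n,fit(W,(599.5,-31),zl,zh,r))
rp=redpts(c,W,(660,-48),12,32,60);print("foot red",len(rp),rp.mean(0) if len(rp) else 0)
rp=redpts(c,W,s["ee_pos"][:2],80,140,110);print("tray red",len(rp),((rp-s["ee_pos"])@M).mean(0) if len(rp) else 0)
E
```

```text
t 6.95 pos [628.6  78.9  70.2] yaw 165.03 tilt [-0.  0. -1.] w 59.8
 shift frac [-0.  -0.5 -0. ] mm [  -0.3 -113.7   -1.7] turn frac 0.0005 deg 0.03
wood (((595.4100952148438, -36.38991928100586), (96.91392517089844, 156.9265594482422), 80.36132049560547), 10640)
rim (((601.8385620117188, -37.23352813720703), (45.9283332824707, 114.54396057128906), 80.17506408691406), 6603)
foot red 0 0
tray red 0 0
```

View pics/w2.png

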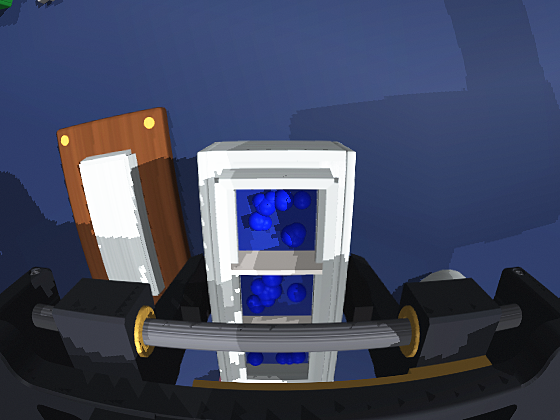

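```bash
python3 - <<'E'
from h import *
np.set_printoptions(precision=2,suppress=True)
d=np.load("w2.npz");W=d["W"];M=d["M"];Q=(W-d["p"])@M;b=d["im"].astype(int).sum(-1)
k=(b>380)&(abs(Q[...,1])<40)&(abs(Q[...,0])<90)
for lo,hi in((-56,-51),(-51,-46),(-46,-41),(-41,-36),(-36,-20)):
    q=Q[k&(Q[...,2]>lo)&(Q[...,2]<hi)]
    if len(q)>20: print(lo,len(q),"med z",np.median(q[:,2]),"x pct",np.percentile(q[:,0],[.5,99,99.8]),"y",np.percentile(q[:,1],[.3,1,99,99.7]))
r=Q[k&(Q[...,2]<-41)][:,:2].astype(np.float32);print(cv2.minAreaRect(r))
# foot rim and wood in tool frame
for n,(zl,zh,R0) in {"wood":(11,17,115),"rim":(20,30,80)}.items():
    m=(W[...,2]>zl)&(W[...,2]<zh)&(np.hypot(W[...,0]-601,W[...,1]+35)<R0)
    print(n,np.median(W[m][:,2]),cv2.minAreaRect(Q[m][:,:2].astype(np.float32)))
E
```

```text
-56 4944 med z -53.57442544248689 x pct [-41.76  56.92  57.14] y [-21.26 -21.13  21.73  22.  ]
-51 1355 med z -49.28860146542086 x pct [ 4.64 58.22 62.55] y [-22.44 -19.65  22.65  23.24]
-46 10964 med z -44.08422735429361 x pct [-53.33  64.62  64.81] y [-29.45 -29.19  29.79  30.09]
-41 461 med z -38.069371694983786 x pct [-17.82  64.84  64.89] y [-28.18 -27.64  16.36  26.62]
-36 558 med z -33.39345624743207 x pct [-18.37  64.91  64.95] y [-28.52 -28.08  23.12  31.13]
((5.140079498291016, -0.3621940612792969), (76.28489685058594, 119.55683898925781), 89.8663558959961)
wood 14.231878778183397 ((2.0938262939453125, -119.8272933959961), (96.879638671875, 156.87904357910156), 84.56201934814453)
rim 23.696164842899627 ((-4.283603668212891, -119.0950698852539), (45.929237365722656, 114.53643798828125), 84.8568344116211)
```

apply_moves --pt "-0.0172 -0.05 0 0 0" --pt "0 -0.12 0 0 0" --pt "0 -0.15 0 0 0" --pt "0 -0.11 0 0 0" --pt "0 -0.048 0 0 0"

```text
t: 7.5
ee_pos: [601.5, -39.3, 72.0]
ee_rot: [-0.413, -3.114, 0.001]
force: [0.1, 0.2, -1.8]
width: 59.8
grip_force: 30.0
```

apply_moves --pt "0 0 0.04 -0.04 0" --pt "0 0 0.08 -0.047 0" --pt "0 0 0.04 0 0" --pt "0 0 0 0 0"

```text
t: 7.9
ee_pos: [601.4, -36.1, 30.7]
ee_rot: [-0.267, -3.127, -0.001]
force: [0.1, 0.2, -2.7]
width: 59.4
grip_force: 30.0
```

```bash
python3 - <<'E'
from h import *
np.set_printoptions(precision=2,suppress=True)
s=sensors.observe();print(s["force"])
c=capture("scene");s2=sensors.observe();plan((601.8,-37.6,7.8),170.25,s);plan((601.8,-37.6,7.8),170.25,s2)
W=cloud(c)
rp=redpts(c,W,(660,-48),5,32,40);print("foot red",len(rp),rp.mean(0) if len(rp) else 0)
rp=redpts(c,W,(660,-48),50,120,60);print("tray red",len(rp),rp.mean(0) if len(rp) else 0)
cv2.imwrite("pics/s3.png",cv2.resize(c["image"][180:300,190:330,::-1],None,fx=4,fy=4,interpolation=2))
E
```

```text
[ 0.06  0.2  -2.71]
t 7.9 pos [601.4 -36.1  30.7] yaw 170.22 tilt [-0.  0. -1.] w 59.4
 shift frac [-0.   -0.01  0.09] mm [-0.7 -1.4 22.9] turn frac -0.0005 deg -0.03
t 7.95 pos [602.1 -36.2  31.9] yaw 170.24 tilt [-0.  0. -1.] w 59.9
 shift frac [-0.   -0.01  0.1 ] mm [-0.  -1.4 24.1] turn frac -0.0002 deg -0.01
foot red 20 [665.71 -47.79  22.52]
tray red 30 [665.45 -46.09  81.96]
```

View pics/s3.png

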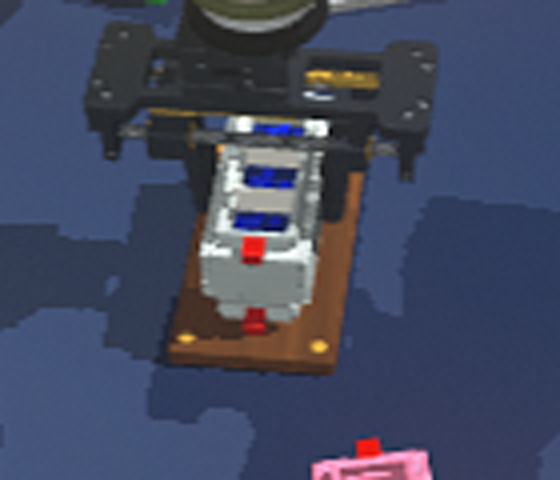

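apply_moves --pt "0 -0.0055 0.02 0 0" --pt "0 0 0.024 0 0" --pt "0 0 0.016 0 0" --pt "0 0 0.012 0 0" --pt "0 0 0 0 0"

```text
t: 8.45
ee_pos: [601.7, -37.8, 13.7]
ee_rot: [-0.266, -3.13, -0.0]
force: [0.0, -0.3, -2.3]
width: 59.6
grip_force: 30.0
```

apply_moves --pt "0 0 0.008 0 0" --pt "0 0 0.008 0 0" --pt "0 0 0 0 0"

```text
t: 8.75
ee_pos: [601.8, -37.9, 9.9]
ee_rot: [-0.266, -3.13, -0.0]
force: [0.5, 0.3, -2.1]
width: 59.8
grip_force: 30.0
```

apply_moves --pt "0 0 0.004 0 0" --pt "0 0 0.004 0 0" --pt "0 0 0 0 0"

```text
t: 9.05
ee_pos: [601.9, -37.9, 8.0]
ee_rot: [-0.266, -3.13, -0.0]
force: [-0.4, 0.1, -2.7]
width: 59.8
grip_force: 30.0
```

```bash
python3 - <<'E'
from h import *
s=sensors.observe();print(s["force"],s["ee_pos"])
E
```

```text
[-0.41127973  0.11763479 -2.65874118] [601.90139947 -37.88074611   8.01365769]
```

apply_moves --pt "0 0 0.003 0 0" --pt "0 0 0 0 0"

```text
t: 9.25
ee_pos: [602.0, -37.9, 7.6]
ee_rot: [0.266, 3.13, -0.0]
force: [-1.0, -0.3, -0.2]
width: 59.8
grip_force: 30.0
```

apply_moves --pt "0 0 0.001 0 0.8" --pt "0 0 0 0 1" --pt "0 0 0 0 1" --pt "0 0 0 0 1"

```text
t: 9.65
ee_pos: [602.0, -37.9, 7.2]
ee_rot: [0.266, 3.13, -0.0]
force: [1.1, -0.2, 0.4]
width: 87.5
grip_force: 0.0
```

apply_moves --pt "0 0 -0.04 0 1" --pt "0 0 -0.12 0 1" --pt "0 0 -0.16 0 1" --pt "0 0 -0.16 0 1" --pt "0 0 -0.08 0 1"

```text
t: 10.15
ee_pos: [603.0, -38.1, 151.7]
ee_rot: [0.265, 3.125, -0.001]
force: [0.2, -0.8, -0.8]
width: 88.1
grip_force: 0.0
```

```bash
python3 - <<'E'
from h import *
np.set_printoptions(precision=2,suppress=True)
s=sensors.observe();c=capture("wrist");s=sensors.observe();W=wcloud(c,s);M=R.from_rotvec(s["ee_rot"]).as_matrix();Q=(W-s["ee_pos"])@M
b=c["image"].astype(int).sum(-1)
m=(b>380)&(np.hypot(W[...,0]-602,W[...,1]+37.6)<85)
for n,zl,zh in(("shoulder",48,54),("rim",58,66)):
    k=m&(W[...,2]>zl)&(W[...,2]<zh);p=W[k]
    A=np.c_[p[:,:2]-p[:,:2].mean(0),np.ones(len(p))];co=np.linalg.lstsq(A,p[:,2],rcond=None)[0]
    print(n,len(p),"z",co[2],"slope mm/m",co[:2]*1000,"tool rect",cv2.minAreaRect(Q[k][:,:2].astype(np.float32)),"world",cv2.minAreaRect(W[k][:,:2].astype(np.float32)))
rp=redpts(c,W,(665,-48),40,70,40);print("blue key",len(rp),rp.mean(0) if len(rp) else 0)
plan((461,-291,160),126.5,s)
plan((602,-37.6,160),170.25,s)
E
```

```text
shoulder 2658 z 53.09694300638675 slope mm/m [-0.26  1.22] tool rect ((1.3440704345703125, 0.5142650604248047), (60.7034912109375, 130.5865478515625), 89.868408203125) world ((603.4287719726562, -37.77777099609375), (60.703147888183594, 130.59619140625), 80.42903137207031)
rim 2352 z 62.502002403166166 slope mm/m [ 2.65 -0.22] tool rect ((-4.351997375488281, 0.4579029083251953), (45.761783599853516, 127.53376007080078), 89.87004852294922) world ((608.9717407226562, -38.7779541015625), (45.762210845947266, 127.50572204589844), 80.42628479003906)
blue key 37 [663.27 -47.45  62.74]
t 10.2 pos [603.8 -38.3 153.8] yaw 170.3 tilt [ 0.01 -0.   -1.  ] w 88.2
 shift frac [ 0.39 -1.09 -0.03] mm [  98.1 -273.2   -6.9] turn frac 0.7299 deg 43.8
t 10.2 pos [603.8 -38.3 153.8] yaw 170.3 tilt [ 0.01 -0.   -1.  ] w 88.2
 shift frac [ 0.01  0.   -0.03] mm [ 1.8  0.4 -6.3] turn frac 0.0008 deg 0.05
```

apply_moves --pt "0.056 -0.156 0 0 1" --pt "0.056 -0.156 0 0 1" --pt "0.056 -0.156 0 0 1" --pt "0.056 -0.156 0 0 1" --pt "0.056 -0.156 0 0 1"

```text
t: 10.7
ee_pos: [498.9, -219.4, 147.1]
ee_rot: [-0.266, -3.13, -0.0]
force: [0.5, -0.7, 1.0]
width: 88.6
grip_force: 0.0
```

apply_moves --pt "0.056 -0.156 0 0 1" --pt "0.056 -0.156 0 0 1" --pt "0 0 0 0.13 1" --pt "0 0 0 0.13 1" --pt "0 0 0 0.13 1"

```text
t: 11.2
ee_pos: [458.9, -290.6, 147.0]
ee_rot: [-0.905, -3.008, -0.0]
force: [0.5, 0.2, -0.3]
width: 88.2
grip_force: 0.0
```

apply_moves --pt "0 0 0 0.13 1" --pt "0 0 0 0.13 1" --pt "0 0 0 0.08 1" --pt "0 0 0 0 1" --pt "0 0 0 0 1"

```text
t: 11.7
ee_pos: [459.2, -290.4, 147.1]
ee_rot: [-1.411, -2.807, -0.0]
force: [-0.2, 0.6, -0.1]
width: 88.1
grip_force: 0.0
```

```bash
python3 - <<'E'
from h import *
np.set_printoptions(precision=2,suppress=True)
s=sensors.observe();c=capture("wrist");W=wcloud(c,s);M=R.from_rotvec(s["ee_rot"]).as_matrix();Q=(W-s["ee_pos"])@M
b=c["image"].astype(int).sum(-1)
m=(b>380)&(np.hypot(W[...,0]-461,W[...,1]+291)<90)&(W[...,2]>32)&(W[...,2]<40)
print(m.sum(),"tool",cv2.minAreaRect(Q[m][:,:2].astype(np.float32)),"world",cv2.minAreaRect(W[m][:,:2].astype(np.float32)))
rp=redpts(c,W,(493,-335),30,60,40);print("key",len(rp),rp.mean(0) if len(rp) else 0)
plan((461,-291,-7.7),126.5,s)
E
```

```text
3754 tool ((-1.2913894653320312, 1.9991722106933594), (130.1694793701172, 60.52280807495117), 0.1567036211490631) world ((461.5969543457031, -290.2288818359375), (60.52279281616211, 130.1694793701172), 36.47138977050781)
key 129 [ 499.2  -341.37   45.17]
t 11.7 pos [ 459.2 -290.4  147.1] yaw 126.63 tilt [-0.  0. -1.] w 88.1
 shift frac [-0.01  0.    0.62] mm [ -1.6   1.1 154.8] turn frac 0.0021 deg 0.13
```

apply_moves --pt "-0.005 0.007 0.06 0.0026 1" --pt "0 0 0.15 0 1" --pt "0 0 0.15 0 1" --pt "0 0 0.13 0 1" --pt "0 0 0.06 0 1"

```text
t: 12.25
ee_pos: [460.4, -289.4, 6.9]
ee_rot: [-1.414, -2.801, -0.002]
force: [0.1, -0.1, -0.1]
width: 88.1
grip_force: 0.0
```

apply_moves --pt "0 0 0.04 0 1" --pt "0 0 0.029 0 1" --pt "0 0 0 0 0.4" --pt "0 0 0 0 0" --pt "0 0 0 0 0"

```text
t: 12.75
ee_pos: [461.8, -290.8, -6.8]
ee_rot: [1.417, 2.802, -0.001]
force: [0.1, -0.4, -0.7]
width: 66.2
grip_force: 0.0
```

apply_moves --pt "0 0 0 0 0" --pt "0 0 0 0 0" --pt "0 0 0 0 0"

```text
t: 13.05
ee_pos: [461.7, -290.7, -7.0]
ee_rot: [1.417, 2.803, -0.001]
force: [-1.5, -0.7, 6.6]
width: 59.9
grip_force: 30.0
```

apply_moves --pt "0 0 -0.04 0 0" --pt "0 0 -0.1 0 0" --pt "0 0 -0.14 0 0" --pt "0 0 -0.1 0 0" --pt "0 0 -0.04 0 0"

```text
t: 13.55
ee_pos: [462.0, -290.8, 99.8]
ee_rot: [1.417, 2.801, -0.001]
force: [-0.5, 0.4, -4.2]
width: 59.6
grip_force: 30.0
```

apply_moves --pt "0 0 0 -0.05 0" --pt "0 0 0 -0.1 0" --pt "0 0 0 -0.12 0" --pt "0 0 0 -0.12 0" --pt "0 0 0 -0.12 0"

```text
t: 14.05
ee_pos: [461.0, -289.9, 96.4]
ee_rot: [-0.62, -3.078, -0.002]
force: [0.1, -0.1, -3.6]
width: 60.0
grip_force: 30.0
```

apply_moves --pt "0 0 0 -0.12 0" --pt "0 0 0 -0.07 0" --pt "0 0 0 -0.03 0" --pt "0 0 0 0 0"

```text
t: 14.45
ee_pos: [461.0, -289.9, 96.5]
ee_rot: [-0.27, -3.128, -0.002]
force: [0.3, -0.5, -3.5]
width: 59.4
grip_force: 30.0
```

```bash
python3 - <<'E'
from h import *
y=np.radians(170.25);ey=np.array([np.sin(y),-np.cos(y)])
s=sensors.observe();print(s["force"],s["width"])
p=np.array([602,-37.8])-120*ey;print(p);plan((*p,98),170.25,s)
E
```

```text
[ 0.30789494 -0.53192155 -3.48359   ] 59.42806359357053
[ 581.67805954 -156.06672709]
t 14.45 pos [ 461.  -289.9   96.5] yaw 170.15 tilt [-0.0014  0.0014 -1.    ] w 59.4
 shift frac [-0.3839  0.6102 -0.006 ] mm [-96.  152.6  -1.5] turn frac -0.0017 deg -0.1
```

apply_moves --pt "-0.03 0.05 0 -0.0015 0" --pt "-0.07 0.11 0 0 0" --pt "-0.09 0.14 0 0 0" --pt "-0.09 0.14 0 0 0" --pt "-0.07 0.11 0 0 0"

```text
t: 14.95
ee_pos: [572.5, -166.8, 97.0]
ee_rot: [-0.267, -3.13, -0.001]
force: [-0.2, -0.5, -2.7]
width: 59.5
grip_force: 30.0
```

apply_moves --pt "-0.034 0.06 0 0 0" --pt "0 0 0 0 0" --pt "0 0 0 0 0"

```text
t: 15.25
ee_pos: [581.6, -156.5, 97.0]
ee_rot: [-0.268, -3.129, 0.0]
force: [0.1, 0.1, -3.9]
width: 59.8
grip_force: 30.0
```

```bash
python3 - <<'E'
from h import *
np.set_printoptions(precision=2,suppress=True)
s=sensors.observe();c=capture("wrist");save(c,"w4.png");W=wcloud(c,s);M=R.from_rotvec(s["ee_rot"]).as_matrix();Q=(W-s["ee_pos"])@M
b=c["image"].astype(int).sum(-1)
plan((602,-37.8,98),170.25,s)
k=(b>380)&(abs(Q[...,1])<40)&(abs(Q[...,0])<90)
for n,lo,hi in(("rim",-56,-51),("shoulder",-46,-41)):
    q=Q[k&(Q[...,2]>lo)&(Q[...,2]<hi)]
    print("held",n,len(q),np.median(q[:,2]),"x",np.percentile(q[:,0],[.5,99.8]),"y",np.percentile(q[:,1],[.3,1,99,99.7]))
for n,lo,hi in(("shoulder",48,54.5),("rim",58,66)):
    m=(b>380)&(W[...,2]>lo)&(W[...,2]<hi)&(np.hypot(W[...,0]-602,W[...,1]+37.7)<85)
    if m.sum()>20:
        q=Q[m];print("blue",n,len(q),np.median(W[m][:,2]),cv2.minAreaRect(q[:,:2].astype(np.float32)),"xmax",np.percentile(q[:,0],[.5,99.8]))
c=capture("scene");W=cloud(c)
for zl,zh in((45,72),(110,160)):
    for c0 in((663,-48),(645,-167)):
        rp=redpts(c,W,c0,zl,zh,40);print("scene red",c0,zl,len(rp),rp.mean(0) if len(rp) else 0)
E
```

```text
t 15.25 pos [ 581.6 -156.5   97. ] yaw 170.22 tilt [-0.  0. -1.] w 59.8
 shift frac [ 0.    0.48 -0.  ] mm [  0.  120.5  -1. ] turn frac -0.0005 deg -0.03
held rim 4780 -52.806054113063865 x [-42.63  57.04] y [-21.32 -21.14  21.7   21.89]
held shoulder 11332 -43.31995754124378 x [-54.43  64.77] y [-29.42 -29.16  29.81  30.05]
blue shoulder 2701 51.795326969027194 ((-0.33274078369140625, 120.68753814697266), (61.36826705932617, 130.57485961914062), 89.42069244384766) xmax [-62.25  64.92]
blue rim 1609 61.22663842685125 ((7.944404602050781, 120.74800872802734), (44.42400360107422, 98.85934448242188), 89.80758666992188) xmax [-40.02  57.32]
scene red (663, -48) 45 26 [666.69 -47.39  59.28]
scene red (645, -167) 45 0 0
scene red (663, -48) 110 0 0
scene red (645, -167) 110 34 [ 646.63 -166.45  148.09]
```

apply_moves --pt "0 0.05 0 -0.003 0" --pt "0 0.12 0 0 0" --pt "0 0.15 0 0 0" --pt "0 0.11 0 0 0" --pt "0 0.0516 0 0 0"

```text
t: 15.85
ee_pos: [602.0, -35.4, 97.5]
ee_rot: [-0.261, -3.131, -0.001]
force: [-0.1, -0.8, -3.7]
width: 59.7
grip_force: 30.0
```

apply_moves --pt "0 0 0.03 0 0" --pt "0 0 0.06 0 0" --pt "0 0 0.03 0 0" --pt "0 0 0 0 0" --pt "0 0 0 0 0"

```text
t: 16.35
ee_pos: [602.1, -38.5, 67.5]
ee_rot: [0.264, 3.13, -0.0]
force: [-0.4, -0.2, -3.0]
width: 59.6
grip_force: 30.0
```

```bash
python3 - <<'E'
from h import *
np.set_printoptions(precision=2,suppress=True)
s=sensors.observe();plan((602,-37.8,45.7),170.35,s);print(s["force"])
c=capture("scene");plan((602,-37.8,45.7),170.35);W=cloud(c)
for zl,zh in((45,72),(90,140)):
    rp=redpts(c,W,(665,-48),zl,zh,40);print("scene red",zl,len(rp),rp.mean(0) if len(rp) else 0)
E
```

```text
t 16.35 pos [602.1 -38.5  67.5] yaw 170.35 tilt [ 0. -0. -1.] w 59.6
 shift frac [0.   0.   0.09] mm [ 0.3  0.7 21.8] turn frac -0.0 deg -0.0
[-0.36 -0.16 -3.01]
t 16.4 pos [602.3 -38.4  67.8] yaw 170.36 tilt [ 0. -0. -1.] w 59.7
 shift frac [0.   0.   0.09] mm [ 0.4  0.5 22.1] turn frac 0.0002 deg 0.01
scene red 45 28 [666.52 -47.76  60.3 ]
scene red 90 30 [665.42 -48.9  117.88]
```

apply_moves --pt "0 0.002 0.02 0 0" --pt "0 0 0.024 0 0" --pt "0 0 0.016 0 0" --pt "0 0 0.01 0 0" --pt "0 0 0 0 0"

```text
t: 16.9
ee_pos: [602.0, -37.2, 49.4]
ee_rot: [-0.263, -3.13, -0.0]
force: [0.5, 0.8, -3.1]
width: 59.9
grip_force: 30.0
```

apply_moves --pt "0 0 0.006 0 0" --pt "0 0 0.004 0 0" --pt "0 0 0 0 0"

```text
t: 17.2
ee_pos: [602.1, -37.2, 47.3]
ee_rot: [-0.263, -3.131, -0.0]
force: [0.2, -0.0, -2.6]
width: 60.1
grip_force: 30.0
```

apply_moves --pt "0 0 0.003 0 0" --pt "0 0 0 0 0"

```text
t: 17.4
ee_pos: [602.1, -37.2, 46.6]
ee_rot: [-0.263, -3.131, -0.0]
force: [-0.1, 0.1, -4.0]
width: 59.5
grip_force: 30.0
```

apply_moves --pt "0 0 0.002 0 0" --pt "0 0 0 0 0"

```text
t: 17.6
ee_pos: [602.2, -37.3, 46.1]
ee_rot: [-0.263, -3.131, 0.0]
force: [-0.2, -0.6, -3.3]
width: 59.8
grip_force: 30.0
```

apply_moves --pt "0 0 0.002 0 0" --pt "0 0 0 0 0"

```text
t: 17.8
ee_pos: [602.2, -37.2, 45.8]
ee_rot: [0.263, 3.13, -0.0]
force: [-0.8, -0.2, -1.9]
width: 59.8
grip_force: 30.0
```

apply_moves --pt "0 0 0.001 0 0" --pt "0 0 0 0 0"

```text
t: 18.0
ee_pos: [602.2, -37.3, 45.7]
ee_rot: [0.263, 3.13, -0.0]
force: [-2.1, 0.1, 1.3]
width: 59.7
grip_force: 30.0
```

Contact: the tray is resting. I'll release, lift clear and check.

apply_moves --pt "0 0 0 0 0.8" --pt "0 0 0 0 1" --pt "0 0 0 0 1" --pt "0 0 0 0 1"

```text
t: 18.4
ee_pos: [602.2, -37.2, 45.4]
ee_rot: [0.263, 3.13, -0.0]
force: [-0.0, -0.0, -0.4]
width: 87.5
grip_force: 0.0
```

apply_moves --pt "0 0 -0.04 0 1" --pt "0 0 -0.12 0 1" --pt "0 0 -0.16 0 1" --pt "0 0 -0.16 0 1" --pt "0 0 -0.08 0 1"

```text
t: 18.9
ee_pos: [603.1, -37.4, 190.0]
ee_rot: [0.262, 3.125, -0.002]
force: [-0.4, 0.2, -0.2]
width: 88.0
grip_force: 0.0
```

apply_moves --pt "0 0 0 0 1" --pt "0 0 0 0 1"

```text
t: 19.1
ee_pos: [601.9, -37.2, 185.0]
ee_rot: [-0.263, -3.13, -0.0]
force: [0.1, -0.3, -1.5]
width: 88.0
grip_force: 0.0
```

```bash
python3 - <<'E'
from h import *
np.set_printoptions(precision=2,suppress=True)
s=sensors.observe();c=capture("wrist");W=wcloud(c,s)
b=c["image"].astype(int).sum(-1)
m=(b>380)&(np.hypot(W[...,0]-602,W[...,1]+37.6)<85)
for n,zl,zh in(("shoulder",84,94),("rim",95,104)):
    k=m&(W[...,2]>zl)&(W[...,2]<zh);p=W[k]
    A=np.c_[p[:,:2]-p[:,:2].mean(0),np.ones(len(p))];co=np.linalg.lstsq(A,p[:,2],rcond=None)[0]
    print(n,len(p),"z",co[2],"slope mm/m",co[:2]*1000,cv2.minAreaRect(p[:,:2].astype(np.float32)))
print(s["ee_pos"],s["width"],s["t"])
t=capture("scene");a=t["image"][:,:,::-1];save(t,"f.png")
w=c["image"][:,:,::-1]
cv2.imwrite("pics/final.png",np.hstack([cv2.resize(a[150:310,180:340],(400,400),interpolation=2),cv2.resize(w,(400,400))]))
E
```

```text
shoulder 4302 z 89.1307559401575 slope mm/m [-2.64  1.35] ((602.4423217773438, -36.76898193359375), (60.80642318725586, 130.3485107421875), 80.326416015625)
rim 2198 z 98.20145534567354 slope mm/m [-0.72  0.53] ((607.79638671875, -37.81597137451172), (45.00661087036133, 127.07392883300781), 80.35842895507812)
[601.91 -37.18 184.98] 88.04823933735575 19.1
```

View pics/final.png

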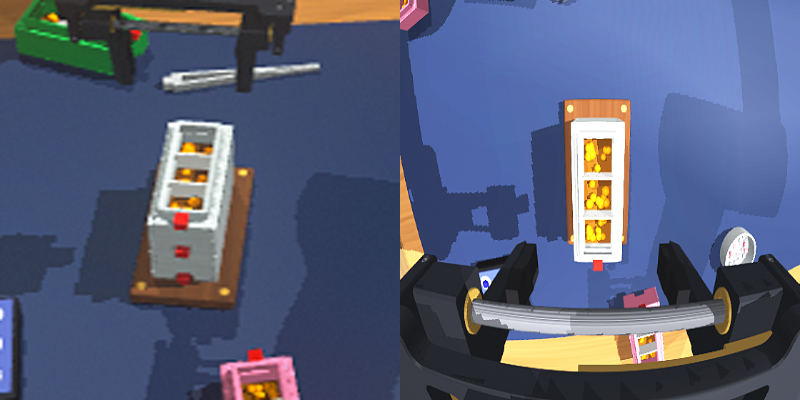

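The stack is aligned with the three keys in line. It's level, with the shoulder at 89 mm as expected, and no stones spilled.

```bash
python3 -c "
from cell import close_job
print(close_job())"
```

```text
the job is handed in; nothing more can be done
None
```

The blue tray is on the stack foot with the amber tray on top, both keyed, fully down and level, no stones seen spilled; I handed the job in at about 19 s, and the result was not reported back.

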